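Shut the keg-coupler chest: break the lid stay, lower the lid, turn the catch

TASK

The lid of the green coupler chest is held open by a folding stay that has locked straight. Break the stay at its knuckle (the one with the red thumb bar) while the lid is still up, then lower the lid (it has a steel handle bar) gently until it is fully shut, without letting it drop or slam, and only then swing the yellow-posted catch round over the shut lid. Leave the other things on the bench and in the chest where they are.

Things in the scene. Friction and masses are not known exactly. Their poses are not given: they have to be found in the camera images.
- chest: Green steel chest, fixed to the bench, open top, 220 deep (its x) x 360 wide (its y) x 105 high, 5 thick walls. Origin: centre of its underside. Its x axis is level and points from the front face (the robot's side) to the hinged back edge; y to its left; z up.
- lid_hinge_axis (a point): Middle of the lid's hinge line, on the back top edge of the chest (chest frame 110, 0, 105). The hinge line runs along the chest's y.
- lid (a joint): Lid angle in rad: 0 locked open (the lid then leans 65 deg up from shut, over the chest), grows as it closes, 1.135 = fully shut. A plate 220 x 360 x 10, about 0.6 kg. Its stiff hinge (about 0.43 N m of friction) holds it where it is left while within about 12 deg of locked open; lower (after 15 to 25 deg of closing) it drops by its own weight unless held.
- lid_bar (a point): Middle of the lid's handle bar: a round steel bar 12 in diameter, 100 long between its two arms, along the chest's y, standing 40 in front of the lid's front edge (34 clear gap); 260 from the hinge axis in the lid's plane, 5 above the lid's underside plane. With the lid shut it is 40 in front of the chest's front face, at height 110. Moves with the lid.
- thumb_bar (a point): Middle of the red thumb bar on the stay's knuckle: round, 16 in diameter, 50 long along the chest's y, near the chest's left side wall, under the leaning lid. Push it back and down, square to the links (52 deg below level, towards the chest's +x), with a few newtons: 30 of push breaks the stay and brings the lid down by about 5 deg. Lid shut: it lies folded inside the chest.
- knuckle (a joint): Fold of the stay in rad: 0 locked against its stop, 0.24 dead straight, more = broken; about 2.15 with the lid shut. Light friction.
- catch (a joint): Catch angle in rad about an upright pin on the chest's front (chest frame -126, -120): 0 to 0.3 at the start, pointing to the chest's right (-y), clear of the lid; 1.57 = pointing straight back over the shut lid; stop at 1.6. Turns anticlockwise seen from above, with light friction, and stays where left.
- catch_post (a point): Centre of the top end of the catch's yellow post: upright, 12 in diameter, 36 tall, top at height 158, 40 from the pin. With the lid shut, the lid's top is at height 115; the catch's flat arm under the post lies at height 116 to 122.
- coupler_in: Steel keg coupler standing inside the chest, loose, right half, 66 diameter, 78 tall, with a black lever. Origin: centre of its underside. To be left alone.
- coupler_out: Steel keg coupler standing on the bench, loose, as the other. To be left alone.
- cap_a: White keg cap, 60 diameter, 20 high, on the bench to the right of the chest. Origin: underside. To be left alone.
- cap_b: White keg cap, the same, to the left of the chest. To be left alone.
- spray: White bottle, 68 diameter, 160 tall, on the bench. Origin: underside. To be left alone.
- tape: Blue ring of 90 diameter, 22 high, on the bench. To be left alone.
- wrench: Steel wrench lying on the bench. To be left alone.
- stay_pivot (a point): Lower pivot of the stay, on the left of the chest 60 behind the front face and 30 below the rim. The stay is two flat steel links, each 80 long, from here to the knuckle and on to a pivot under the lid. Locked, it rises towards the back at 38 deg above level, its knuckle about 10 past straight, to front-and-up, against a stop.

How it is judged:
On the way, in this order (a step that is already met when the one before it is completed fails the run):
1. the stay is broken at its knuckle (fold over 0.45 rad) with the lid still up (closed by less than 0.5 rad) (value of joint knuckle above 0.45 rad and value of joint lid below 0.5 rad), for 0.2 s.
2. the lid is fully shut (within 0.03 rad) (value of joint lid above 1.105 rad), for 0.2 s.
3. the catch is over the shut lid (turned past 1.3 rad) (value of joint catch above 1.3 rad and value of joint lid above 1.105 rad), for 0.2 s.
At the end, for the whole second after the job is handed in: The lid is fully shut (within 0.03 rad, about 7 mm at the handle) and the catch points back over it (turned past 1.3 rad), both at rest (all of step 3 and velocity of joint lid between -0.05 and 0.05 rad/s and velocity of joint catch between -0.05 and 0.05 rad/s); the robot touches nothing.
It fails at once if the lid dropped or slammed (closing faster than 1.2 rad/s) (velocity of joint lid above 1.2 rad/s).
It fails at once if the catch was swung in (past 0.7 rad) before the lid was shut (value of joint catch above 0.7 rad and value of joint lid below 1.08 rad).
It fails at once if something else on the bench or in the chest was moved by more than 30 mm (distance of any of coupler_in, coupler_out, cap_a, cap_b, spray, tape, wrench from where it was at the start of the episode above 0.03 m).
It also fails if it takes over 64 s, if anything falls off the work surface, if the arm or the gripper's body presses on something with over 40 N, if the wrist force passes 120 N, or if a joint passes its speed limit or range.

ROBOT

A 7-joint arm with a two-finger parallel gripper is mounted at the origin on the work surface. World frame = base frame: x ahead of the robot, y to its left, z up, the work surface at z = 0. Lengths are in m, angles in rad, forces in N, time in s.
With the tool pointing down it reaches from about 0.425 to 0.875 m from the base axis. Payload 9.9 kg.
Tool frame: the origin (TCP) lies between the finger pads; the fingertips stand 17 mm ahead of it and the grasp point (between the pads) lies 2 mm behind it; z points along the fingers, y is the direction in which the jaws open and shut (so a half turn about z gives the same grasp; the last joint's range is limited). The gripper opens to 85 mm and grips with 20 to 120 N. Pads are 22 mm wide; open, the fingers measure 114 mm over their backs; the gripper's body (76 mm by 85 mm) begins 54 mm behind the grasp point. The pads swing forward as they close: fully open they stand 13 mm farther back than shut.
Start: joints at [-1.382, 0.576, 0.025, 1.437, -0.015, 1.129, -0.057], TCP at [0.182, 0.65, 0.248] pointing down, gripper open.
Joint ranges: [-2.76, 2.76], [-0.34, 2.15], [-1.52, 1.57], [0.19, 2.46], [-1.09, 4.23], [0.17, 1.99], [-2.82, 2.82]. Speed limits (rad/s): [2.22, 2.22, 3.01, 3.01, 3.14, 3.14, 3.14].

INTERFACE

Orientations are given as a unit quaternion [x, y, z, w].
In Python, from bench import r, cams, nets gives the robot as it stands. The module is installed in compiled form; this text tells all that it offers.
- The arm moves only by the shell command python3 -m handwheel 'ROWS' [FORCE]. ROWS is JSON, a list of rows, each a list of 7 numbers: the opening, from 0 (shut) to 1 (fully open), then the shift along the tool's x, y, z each as a share of 3 cm, from -1 to 1, then the turn, a rotation vector about the tool's x, y, z each as a share of 0.15 rad, from -1 to 1. In form: [[jaw, x, y, z, rx, ry, rz], ...]. A call has 1 to 12 rows; each row shifts and turns the commanded pose from where the row before left it, along the tool's axes as they then stand; what a row does not reach is not made up. A row lasts 1/8 s, in which the tool goes at most 62.5 mm and 10.7 degrees, less where a joint would pass 70% of its speed; a pose out of reach is approached as far as the arm can. A call with a number of a shift or a turn outside -1 to 1 is refused whole. A call with a gripper value outside its range is refused whole. The fingers move at their own pace and stop on an object; FORCE is the grip in N (left out, the last holds). Time passes only in rows, so rows that do not move let the fingers close. It gives the time, the measured TCP pose, the force and the opening at its end, in the units of the state.
- r.get_state(): the state, without advancing time (a new reading comes with each control period).
- cams.read_camera(name): name is "scene" or "side" or "wrist"; returns (picture, depth): 400x640x3 uint8, blue, green, red; 400x640 float32, m along the optical axis (not along the pixel's ray), 0 where there is no reading.
- cams.camera_params(name): a dict with "fx", "fy", "cx", "cy" (pixels), "origin" and "rotation" of the camera in the world; the wrist camera has in their place "hand_eye" (4x4, takes a point from camera to tool coordinates, whose origin is the TCP and whose axes are the flange's). Camera axes: x right, y down, z forward; pixel columns grow to the right and rows downward; lengths in m; the calibration is good to about 2 mm. The wrist camera is an equidistant fisheye: a pixel r from the principal point sees the ray r / f radians off the axis. A picture is of the moment at which its call begins: read the wrist's pose just before it. camera_params takes no time and is no camera call.
- r.close_job(): hands the job in, once; it reports no verdict.
Trained networks look in the newest picture that a camera, given by its name, has taken for a name from the list of things; names that differ only in an ending like _2 or _b are one class to them, and where a whole thing is asked for, a point or a joint stands for the part that bears it (a point fixed in the world has none). Each returns a list of dicts, best first, with "score" (0 to 1); they miss things now and then, are a little off and sometimes report something else, mostly with a low value. They report only what shows in the picture. A call takes as long as a camera call.
- nets.look_for(label, camera): "location" ([column, row] in pixels, amid what is visible of it).
- nets.regions_of(label, camera): "pixels" (400x640 bool, what is visible of it) and "location" ([column, row] in pixels, amid what is visible of it).
The state is a dict: "time_s": time; "q": joint angles; "qvel": joint speeds; "joint_torque": joint torques, N m; "position": TCP position; "tool_rot": TCP orientation; "wrist_force": force on the tool from outside, world axes, zero at the start; "moment": the same for the moment, N m; "gripper_width": finger opening in m.
Only numpy, scipy, OpenCV 4.12 (cv2) and the standard library are available. Lean on these libraries where they do the work, as an engineer would, in place of code of your own. Each camera call takes 0.05 s, during which the arm holds its last target.

## Working session

There is one attempt and no reset: what is moved stays moved. The work goes in short steps, Python scripts to look and compute and a shell command to move; the robot and the scene stay as the last step left them, time stands still between calls to the robot, and variables do not carry over. Pictures are saved under pics/ and viewed, and the job is handed in when it is done.

```bash
mkdir -p pics; ls; python3 - <<'E'
from bench import r,cams,nets
import cv2,numpy as np
s=r.get_state();print(s)
for n in ["scene","side"]:
    p,d=cams.read_camera(n);cv2.imwrite(f"pics/{n}0.png",p);np.save(f"pics/{n}0.npy",d)
    print(n,cams.camera_params(n))
E
```

```text
pics
{'time_s': 0.0, 'q': array([-1.3818068 ,  0.5765552 ,  0.02486613,  1.43788604, -0.01500756,
        1.12896246, -0.05649343]), 'qvel': array([-0.00055906, -0.00024055,  0.00157363,  0.00023873,  0.0001218 ,
        0.00060405, -0.00065827]), 'joint_torque': array([-8.97752143e-04, -7.65743136e+01,  2.24929556e+00, -2.85960120e+01,
        1.51505572e-02,  1.28760596e-02,  3.77263916e-05]), 'position': array([0.18175118, 0.64965335, 0.24743534]), 'tool_rot': array([ 1.35962679e-01,  9.90713626e-01, -8.10410623e-04, -6.55364313e-05]), 'wrist_force': array([-0.55930842,  0.41226908,  0.07132375]), 'moment': array([-0.00352687,  0.04121525,  0.02085965]), 'gripper_width': 0.08545831447473716}
scene {'fx': 405.6363933317231, 'fy': 405.6363933317231, 'cx': 322.3273270215775, 'cy': 193.85201957645668, 'origin': array([0.54108958, 1.00808798, 0.98832953]), 'rotation': array([-0.01467693,  0.89519592, -0.44534933,  0.00853373])}
side {'fx': 394.45039366287256, 'fy': 394.45039366287256, 'cx': 316.1431256029329, 'cy': 204.9233332551209, 'origin': array([ 0.43807856, -1.02380305,  1.15211156]), 'rotation': array([ 0.91533199, -0.04423154,  0.02753452, -0.39931539])}
```

View pics/scene0.png

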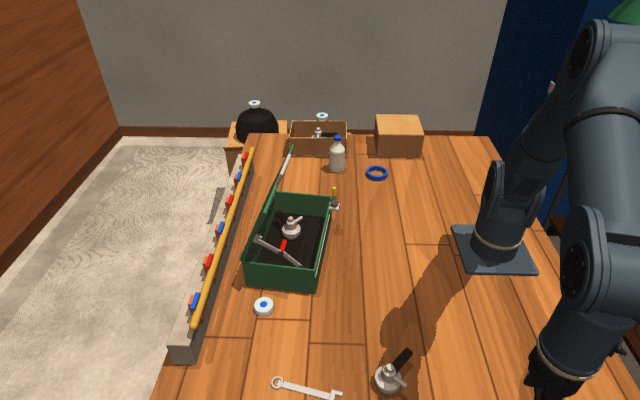

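View pics/side0.png

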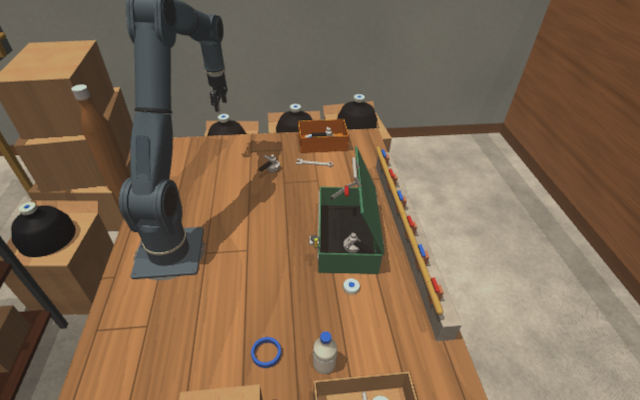

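The scene view shows the chest from its left: red thumb bar near (283,245), yellow post (334,190), cap_b (263,306) and the lid seen edge-on. The side view shows the thumb bar at about (346,190), the catch at (314,240) and the lid at (366,195).

```bash
cat > h.py <<'E'
from bench import r,cams,nets
import cv2,numpy as np
from scipy.spatial.transform import Rotation as R
def world(name,d,mask):
    p=cams.camera_params(name);v,u=np.nonzero(mask&(d>0));z=d[v,u]
    c=np.stack([(u-p['cx'])/p['fx']*z,(v-p['cy'])/p['fy']*z,z],1)
    return c@R.from_quat(p['rotation']).as_matrix().T+p['origin'],u,v
E
python3 - <<'E'
from h import *
for n in ["scene","side"]:
    p,d=cams.read_camera(n)
    for l in ["chest","thumb_bar","catch_post","lid_bar","lid","coupler_in","coupler_out","cap_a","spray"]:
        g=nets.regions_of(l,n)
        for o in g[:2]:
            m=o["pixels"]; w,u,v=world(n,d,m)
            if len(w)==0: print(n,l,'none');continue
            print(n,l,round(o['score'],2),np.round(o['location']),len(w),'med',np.median(w,0).round(3),'lo',np.percentile(w,3,axis=0).round(3),'hi',np.percentile(w,97,axis=0).round(3))
            if o is g[0]: np.save(f"pics/{n}_{l}.npy",w)
E
```

```text
scene chest 0.84 [292. 240.] 7358 med [0.688 0.049 0.045] lo [ 0.562 -0.167  0.005] hi [0.799 0.205 0.307]
scene chest 0.33 [290. 224.] 406 med [ 0.691 -0.04   0.047] lo [ 0.66  -0.104  0.01 ] hi [ 0.739 -0.018  0.083]
scene thumb_bar 0.48 [273. 246.] 206 med [0.713 0.16  0.141] lo [0.684 0.018 0.008] hi [0.761 0.169 0.174]
scene lid_bar 0.85 [262. 207.] 729 med [0.737 0.114 0.265] lo [ 0.679 -0.356  0.004] hi [0.806 0.191 0.351]
scene lid 0.73 [261. 211.] 816 med [0.739 0.102 0.258] lo [ 0.679 -0.16   0.001] hi [0.841 0.191 0.351]
scene lid 0.58 [292. 225.] 360 med [ 0.69 -0.04  0.05] lo [ 0.661 -0.104  0.023] hi [ 0.738 -0.017  0.081]
scene coupler_out 0.8 [392. 375.] 925 med [0.393 0.487 0.05 ] lo [0.342 0.418 0.003] hi [0.428 0.513 0.079]
scene cap_a 0.64 [266. 303.] 280 med [0.739 0.27  0.021] lo [0.715 0.24  0.01 ] hi [0.762 0.293 0.025]
scene spray 0.97 [340. 154.] 433 med [ 0.532 -0.462  0.085] lo [ 0.502 -0.484  0.018] hi [ 0.561 -0.45   0.158]
side chest 0.64 [351. 227.] 5612 med [0.693 0.006 0.051] lo [ 0.562 -0.171  0.006] hi [0.784 0.201 0.31 ]
side catch_post 0.41 [316.
[... 160 characters left out ...]
5 -0.171  0.119] hi [0.804 0.168 0.349]
side lid_bar 0.46 [354. 225.] 5640 med [0.693 0.003 0.049] lo [ 0.562 -0.171  0.005] hi [0.783 0.201 0.31 ]
side lid 0.63 [367. 197.] 1431 med [ 0.738 -0.028  0.238] lo [ 0.684 -0.171  0.066] hi [0.803 0.179 0.35 ]
side coupler_in 0.86 [352. 242.] 340 med [ 0.698 -0.072  0.058] lo [ 0.663 -0.114  0.013] hi [ 0.748 -0.033  0.084]
side coupler_out 0.76 [273. 166.] 235 med [0.398 0.464 0.041] lo [0.357 0.422 0.001] hi [0.434 0.556 0.076]
side cap_a 0.69 [351. 286.] 226 med [ 0.659 -0.232  0.022] lo [ 0.634 -0.253  0.007] hi [ 0.686 -0.202  0.027]
side spray 0.82 [323. 355.] 818 med [ 0.532 -0.504  0.106] lo [ 0.503 -0.519  0.013] hi [ 0.564 -0.472  0.164]
```

```bash
python3 - <<'E'
from h import *
P=[]
for n in ["scene","side"]:
    w=np.load(f"pics/{n}_chest.npy"); q=w[(w[:,2]>.097)&(w[:,2]<.113)&(w[:,0]>.5)]
    print(n,len(q)); P.append(q)
    print(cv2.minAreaRect((q[:,:2]*1000).astype(np.float32)))
q=np.vstack(P)
# fit rim: min distance to rectangle 217.5x357.5? robust
from scipy.optimize import minimize,least_squares
def res(p,q):
    c,s=np.cos(p[2]),np.sin(p[2]);d=q[:,:2]-p[:2]
    x=d[:,0]*c+d[:,1]*s;y=-d[:,0]*s+d[:,1]*c
    return np.minimum(np.abs(np.abs(x)-.1075)+np.maximum(np.abs(y)-.18,0),np.abs(np.abs(y)-.1775)+np.maximum(np.abs(x)-.11,0))
for qq in P+[q]:
  best=min((least_squares(res,[x,.015,a],args=(qq,),loss='soft_l1',f_scale=.003) for a in np.linspace(-.3,.3,13) for x in(.66,.67,.69)),key=lambda o:o.cost)
  print(best.x,best.cost,np.median(res(best.x,qq)))
# red pixels
for n in ["scene","side"]:
    p,d=cams.read_camera(n);h=cv2.cvtColor(p,cv2.COLOR_BGR2HSV)
    for nm,m in (('red',((h[...,0]<6)|(h[...,0]>174))&(h[...,1]>170)&(h[...,2]>70)),('yel',(h[...,0]>22)&(h[...,0]<34)&(h[...,1]>150)&(h[...,2]>80))):
        w,u,v=world(n,d,m);k=(w[:,0]<.8)&(w[:,0]>.45)&(abs(w[:,1])<.3)&(w[:,2]>.09)
        print(n,nm,k.sum(),w[k].mean(0).round(4),w[k].min(0).round(3),w[k].max(0).round(3),u[k].mean(),v[k].mean())
    cv2.imwrite(f"pics/{n}z.png",cv2.resize(p[150:310,220:420],None,fx=4,fy=3.7))
E
```

```text
scene 668
((662.4161376953125, 18.608200073242188), (371.0972595214844, 242.50668334960938), 81.28456115722656)
side 402
((677.0642700195312, 16.110504150390625), (369.79791259765625, 260.2936706542969), 80.75377655029297)
[ 0.67761391  0.01759393 -0.12654305] 0.005622864385428671 0.0018039316259936336
[ 0.68280014  0.01561129 -0.12371302] 0.0030152928672189635 0.0016593539964910586
[ 0.67928122  0.01686929 -0.12045934] 0.00930751365731513 0.0021130504573413644
scene red 58 [0.6897 0.1393 0.1389] [0.682 0.116 0.131] [0.699 0.163 0.143] 283.0 244.5
scene yel 8 [ 0.5413 -0.1248  0.1579] [ 0.537 -0.129  0.156] [ 0.544 -0.121  0.16 ] 333.875 187.875
side red 33 [0.693  0.1332 0.1392] [0.686 0.113 0.131] [0.701 0.158 0.146] 346.3939393939394 190.8181818181818
side yel 5 [ 0.5438 -0.1298  0.16  ] [ 0.541 -0.134  0.158] [ 0.546 -0.126  0.162] 315.6 239.2
```

```bash
python3 - <<'E'
from h import *
p,d=cams.read_camera("wrist");cv2.imwrite("pics/w0.png",p);print(cams.camera_params("wrist"))
E
```

```text
{'fx': 309.70691628693146, 'fy': 309.70691628693146, 'cx': 315.7549328628838, 'cy': 200.39519210113272, 'hand_eye': array([[ 5.44939940e-04, -9.64869511e-01, -2.62729005e-01,
         6.57389837e-02],
       [ 9.99998914e-01,  8.85528337e-04, -1.17794358e-03,
         1.20180173e-03],
       [ 1.36921583e-03, -2.62728078e-01,  9.64868946e-01,
        -1.26192669e-01],
       [ 0.00000000e+00,  0.00000000e+00,  0.00000000e+00,
         1.00000000e+00]])}
```

```bash
cat >> h.py <<'E'
C=np.array([.680,.0166,0]);YAW=-.124
CR=R.from_euler('z',YAW)
def W(p): return C+CR.apply(np.array(p)/1000)   # chest mm -> world
def Cf(w): return CR.inv().apply(np.array(w)-C)*1000
def ori(tilt): # tool y ~ chest x, tool x ~ chest y(left), z tilted 'tilt' rad from down toward +x
    z=np.array([np.sin(tilt),0,-np.cos(tilt)]);x=np.array([0,1.,0]);y=np.cross(z,x)
    return CR*R.from_matrix(np.stack([x,y,z],1))
def plan(wps,jaw,start=None):
    """wps: list of (pos_world, Rotation, n rows). prints rows"""
    s=r.get_state()
    p,o=(s['position'],R.from_quat(s['tool_rot'])) if start is None else start
    rows=[]
    for tp,to,n in wps:
        p0,o0=p,o
        rv=(o0.inv()*to).as_rotvec()
        for i in range(1,n+1):
            gp=p0+(np.array(tp)-p0)*i/n; go=o0*R.from_rotvec(rv*i/n)
            if i==1: pass
            t=np.round(o.inv().apply(gp-p)/.03,2); a=np.round((o.inv()*go).as_rotvec()/.15,2)
            p=p+o.apply(t*.03); o=o*R.from_rotvec(a*.15)
            rows.append([jaw]+[float(k)+0. for k in list(t)+list(a)])
    m=max(abs(k) for q in rows for k in q[1:]); print('max',m,len(rows))
    for i in range(0,len(rows),12): print(str(rows[i:i+12]).replace(' ','').replace('-0.0,','0,').replace('.0,',',').replace('.0]',']'))
    return p,o
E
python3 - <<'E'
from h import *
T=np.deg2rad(38);d=np.array([np.sin(T),0,-np.cos(T)])
B=np.array([-3,120,133])
print(W(B),W(B-85*d),Cf([.692,.136,.133]))
print(W([4.7,0,342.7]),W([-150,0,110]))
plan([(np.array([.35,.5,.29]),ori(0)*R.from_rotvec([0,0,0]),12),(W(B-85*d),ori(T),14)],0)
E
```

```text
[0.69186493 0.13604967 0.133     ] [0.63993551 0.14252212 0.19998091] [ -2.85982519 119.96741808 133.        ]
[0.68466391 0.01601869 0.3427    ] [0.53115172 0.03515237 0.11      ]
max 0.79 26
[[0,-0.56,-0.28,-0.12,0,0,0.79],[0,-0.59,-0.2,-0.11,0,0,0.79],[0,-0.61,-0.14,-0.12,0,0,0.79],[0,-0.63,-0.06,-0.11,0,0,0.79],[0,-0.62,0.01,-0.12,0,0,0.79],[0,-0.62,0.09,-0.11,0,0,0.79],[0,-0.61,0.15,-0.12,0,0,0.79],[0,-0.58,0.23,-0.12,0,0,0.79],[0,-0.55,0.3,-0.11,0,0,0.79],[0,-0.51,0.36,-0.12,0,0,0.79],[0,-0.47,0.41,-0.11,0,0,0.79],[0,-0.42,0.47,-0.12,0,0,0.79]]
[[0,-0.76,0.79,0.21,-0.32,0,0],[0,-0.76,0.78,0.26,-0.31,0,0],[0,-0.76,0.77,0.28,-0.32,0,0],[0,-0.76,0.75,0.33,-0.31,0,0],[0,-0.75,0.74,0.36,-0.32,0,0],[0,-0.76,0.71,0.39,-0.31,0,0],[0,-0.76,0.7,0.43,-0.32,0,0],[0,-0.76,0.68,0.46,-0.32,0,0],[0,-0.76,0.66,0.49,-0.31,0,0],[0,-0.76,0.63,0.52,-0.32,0,0],[0,-0.76,0.6,0.55,-0.31,0,0],[0,-0.76,0.58,0.58,-0.32,0,0]]
[[0,-0.75,0.55,0.61,-0.32,0,0],[0,-0.76,0.52,0.63,-0.31,0,0]]
```

```bash
python3 -m handwheel '[[0,-0.56,-0.28,-0.12,0,0,0.79],[0,-0.59,-0.2,-0.11,0,0,0.79],[0,-0.61,-0.14,-0.12,0,0,0.79],[0,-0.63,-0.06,-0.11,0,0,0.79],[0,-0.62,0.01,-0.12,0,0,0.79],[0,-0.62,0.09,-0.11,0,0,0.79],[0,-0.61,0.15,-0.12,0,0,0.79],[0,-0.58,0.23,-0.12,0,0,0.79],[0,-0.55,0.3,-0.11,0,0,0.79],[0,-0.51,0.36,-0.12,0,0,0.79],[0,-0.47,0.41,-0.11,0,0,0.79],[0,-0.42,0.47,-0.12,0,0,0.79]]' 30; python3 -c "
from h import *
T=np.deg2rad(38);d=np.array([np.sin(T),0,-np.cos(T)])
plan([(W(np.array([-3,120,133])-85*d),ori(T),14)],0)"
```

```text
time_s: 2.75
position: [0.3502, 0.4995, 0.2902]
tool_rot: [0.751, 0.661, 0.0, -0.0]
wrist_force: [-0.2, -0.5, -0.3]
gripper_width: -0.0001
max 0.79 14
[[0,-0.76,0.79,0.21,-0.32,0,0],[0,-0.75,0.78,0.26,-0.31,0,0],[0,-0.76,0.77,0.29,-0.32,0,-0.01],[0,-0.75,0.76,0.32,-0.31,0,0],[0,-0.76,0.73,0.36,-0.32,0,0],[0,-0.75,0.72,0.39,-0.32,0,0],[0,-0.76,0.7,0.43,-0.31,0,0],[0,-0.76,0.68,0.46,-0.32,0,0],[0,-0.75,0.65,0.5,-0.31,0,0],[0,-0.76,0.64,0.52,-0.32,0.01,-0.01],[0,-0.76,0.6,0.55,-0.31,0,0],[0,-0.75,0.58,0.58,-0.32,0,0]]
[[0,-0.76,0.55,0.6,-0.32,0,0],[0,-0.76,0.52,0.64,-0.31,0,0]]
```

```bash
python3 -m handwheel '[[0,-0.76,0.79,0.21,-0.32,0,0],[0,-0.75,0.78,0.26,-0.31,0,0],[0,-0.76,0.77,0.29,-0.32,0,0],[0,-0.75,0.76,0.32,-0.31,0,0],[0,-0.76,0.73,0.36,-0.32,0,0],[0,-0.75,0.72,0.39,-0.32,0,0],[0,-0.76,0.7,0.43,-0.31,0,0],[0,-0.76,0.68,0.46,-0.32,0,0],[0,-0.75,0.65,0.5,-0.31,0,0],[0,-0.76,0.64,0.52,-0.32,0,0],[0,-0.76,0.6,0.55,-0.31,0,0],[0,-0.75,0.58,0.58,-0.32,0,0]]'; python3 -m handwheel '[[0,-0.76,0.55,0.6,-0.32,0,0],[0,-0.76,0.52,0.64,-0.31,0,0],[0,0,0,0,0,0,0]]'; python3 - <<'E'
from h import *
s=r.get_state();print(s['position'],Cf(s['position']),s['q'])
for n in ["scene","wrist","side"]:
    p,d=cams.read_camera(n);cv2.imwrite(f"pics/{n}1.png",p)
    if n!="wrist":
        h=cv2.cvtColor(p,cv2.COLOR_BGR2HSV);m=((h[...,0]<6)|(h[...,0]>174))&(h[...,1]>170)&(h[...,2]>70)
        w,u,v=world(n,d,m);k=(w[:,0]<.8)&(w[:,0]>.45)&(abs(w[:,1])<.3)&(w[:,2]>.09);print(n,k.sum(),w[k].mean(0))
E
```

```text
time_s: 4.25
position: [0.5996, 0.1941, 0.2128]
tool_rot: [0.719, 0.635, 0.186, 0.211]
wrist_force: [0.9, 1.2, -0.9]
gripper_width: 0.0004
time_s: 4.62
position: [0.6122, 0.1668, 0.2054]
tool_rot: [0.719, 0.63, 0.185, 0.228]
wrist_force: [-0.7, 0.3, -0.8]
gripper_width: -0.0001
[0.61222953 0.16678815 0.20541534] [-85.82575615 140.6529596  205.41533566] [-0.91982314  0.46306248  0.54017888  2.11484937  0.7200067   0.17961808
 -1.29980083]
scene 57 [0.68961173 0.13890861 0.13899968]
side 33 [0.69285717 0.13264586 0.13965413]
```

View pics/wrist1.png

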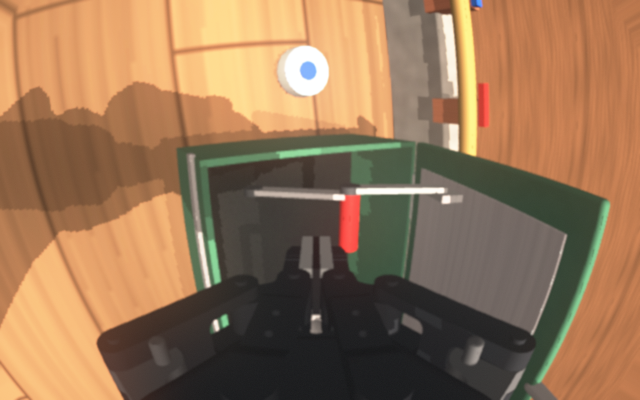

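View pics/scene1.png

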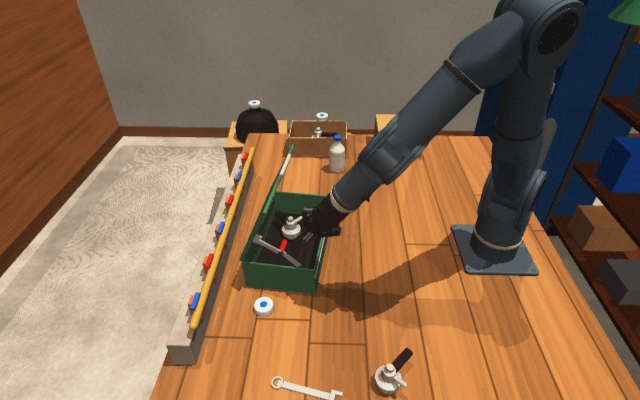

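```bash
python3 -c "
from h import *
s=r.get_state();o=R.from_quat(s['tool_rot']);M=(CR.inv()*o).as_matrix();print(M.round(3)); print('tilt',np.degrees(np.arctan2(M[0,2],-M[2,2])))
t=np.arctan2(M[0,2],-M[2,2]);d=np.array([np.sin(t),0,-np.cos(t)])
plan([(W(np.array([-3,120,133])-70*d),ori(t),5)],0)
"
```

```text
[[ 0.014  0.828  0.561]
 [ 1.    -0.    -0.024]
 [-0.02   0.561 -0.827]]
tilt 34.14346837457589
max 0.25 5
[[0,-0.14,0.19,0.25,0,0.03,0],[0,-0.15,0.19,0.25,0,0.03,0],[0,-0.14,0.18,0.25,0,0.04,0],[0,-0.15,0.19,0.24,0,0.03,0],[0,-0.15,0.19,0.25,0,0.03,0]]
```

```bash
python3 -c "
from h import *
t=np.radians(30);d=np.array([np.sin(t),0,-np.cos(t)])
plan([(W(np.array([-3,120,133])-60*d),ori(t),7)],0)
"
```

```text
max 0.23 7
[[0,-0.1,0.15,0.23,0.07,0.02,0],[0,-0.1,0.16,0.22,0.07,0.03,0],[0,-0.11,0.16,0.22,0.07,0.02,0],[0,-0.1,0.16,0.22,0.07,0.02,0],[0,-0.1,0.17,0.22,0.06,0.03,0],[0,-0.11,0.16,0.22,0.07,0.02,-0.01],[0,-0.11,0.17,0.21,0.07,0.02,0]]
```

```bash
python3 -m handwheel '[[0,-0.1,0.15,0.23,0.07,0.02,0],[0,-0.1,0.16,0.22,0.07,0.03,0],[0,-0.11,0.16,0.22,0.07,0.02,0],[0,-0.1,0.16,0.22,0.07,0.02,0],[0,-0.1,0.17,0.22,0.06,0.03,0],[0,-0.11,0.16,0.22,0.07,0.02,0],[0,-0.11,0.17,0.21,0.07,0.02,0],[0,0,0,0,0,0,0]]'; python3 -c "
from h import *
s=r.get_state();o=R.from_quat(s['tool_rot']);M=(CR.inv()*o).as_matrix();print('tilt',np.degrees(np.arctan2(M[0,2],-M[2,2])),Cf(s['position']),s['q'].round(2))
t=np.radians(30);d=np.array([np.sin(t),0,-np.cos(t)])
print(np.array([-3,120,133])-60*d)
p,_=cams.read_camera('wrist');cv2.imwrite('pics/wrist2.png',p)
"
```

```text
time_s: 5.78
position: [0.6623, 0.139, 0.1849]
tool_rot: [0.725, 0.639, 0.171, 0.194]
wrist_force: [0.0, -0.2, -0.4]
gripper_width: 0.0
tilt 30.02660675461134 [-32.66147228 119.28000124 184.87857802] [-0.56  0.49  0.22  1.99  0.62  0.25 -1.08]
[-33.         120.         184.96152423]
```

View pics/wrist2.png

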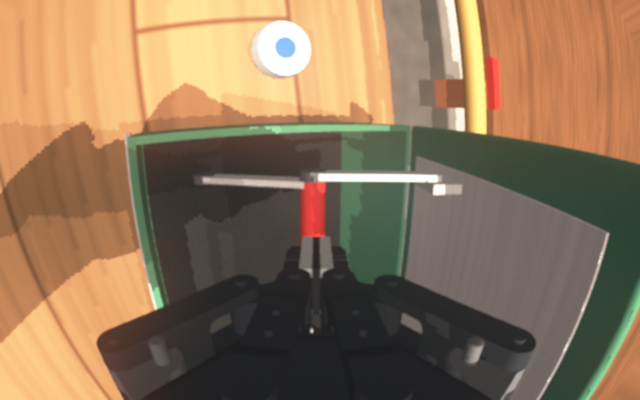

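```bash
python3 -c "
from h import *
t=np.radians(30);d=np.array([np.sin(t),0,-np.cos(t)]);B=np.array([-3,120,133])
plan([(W(B-29*d),ori(t),5),(W(B-25*d+[10,0,-12]),ori(t),4),(W(B-25*d+[20,0,-26]),ori(t),4)],0)
"
```

```text
max 0.21 13
[[0,0,0,0.21,0,0,0],[0,0.01,0,0.2,0,0,0],[0,0,0,0.21,0,0,0],[0,0,0,0.2,0,0,0],[0,0,0,0.21,0,0.01,-0.01],[0,0,0.02,0.16,0,0,0],[0,0,0.03,0.16,0,0,0],[0,0,0.02,0.17,0,0,0],[0,0,0.02,0.16,0,0,0],[0,0,0.01,0.14,0,0,0],[0,0,0.02,0.14,0,0,0],[0,0,0.01,0.15,0,0,0]]
[[0,0,0.02,0.14,0,0,0]]
```

```bash
python3 -m handwheel '[[0,0,0,0.2,0,0,0],[0,0,0,0.2,0,0,0],[0,0,0,0.2,0,0,0],[0,0,0,0.2,0,0,0],[0,0,0,0.2,0,0,0],[0,0,0.02,0.16,0,0,0],[0,0,0.02,0.16,0,0,0]]'; python3 -m handwheel '[[0,0,0.02,0.16,0,0,0],[0,0,0.02,0.16,0,0,0],[0,0,0.02,0.15,0,0,0],[0,0,0.02,0.15,0,0,0],[0,0,0.02,0.15,0,0,0],[0,0,0.02,0.15,0,0,0]]'; python3 - <<'E'
from h import *
s=r.get_state();print(Cf(s['position']))
for n in ["scene","side"]:
    p,d=cams.read_camera(n);cv2.imwrite(f"pics/{n}3.png",p[100:320,180:460])
    h=cv2.cvtColor(p,cv2.COLOR_BGR2HSV);m=((h[...,0]<6)|(h[...,0]>174))&(h[...,1]>170)&(h[...,2]>70)
    w,u,v=world(n,d,m);k=(w[:,0]<.8)&(w[:,0]>.45)&(abs(w[:,1])<.3)&(w[:,2]>.06);print(n,k.sum(),Cf(w[k].mean(0)))
E
```

```text
time_s: 6.7
position: [0.6829, 0.1362, 0.1509]
tool_rot: [0.724, 0.639, 0.171, 0.195]
wrist_force: [-0.9, 0.2, 0.4]
gripper_width: 0.0002
time_s: 7.45
position: [0.6997, 0.1341, 0.1289]
tool_rot: [0.724, 0.639, 0.171, 0.195]
wrist_force: [-0.7, -0.0, 0.1]
gripper_width: -0.0003
[  5.04904496 119.08044178 128.86187527]
scene 26 [ 11.40330328 133.76648528 112.31823904]
side 9 [ 17.6878283  103.46123975 110.64855451]
```

View pics/scene3.png

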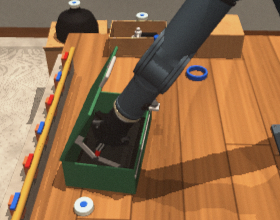

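```bash
python3 -m handwheel '[[0,0,0,0,0,0,0],[0,0,0,0,0,0,0],[0,0,-0.02,-0.3,0,0,0],[0,0,-0.02,-0.5,0,0,0],[0,0,0,-0.6,0,0,0],[0,0,-0.2,-0.7,0,0,0],[0,0,-0.4,-0.7,0,0,0],[0,0,-0.4,-0.7,0,0,0],[0,0,-0.4,-0.7,0,0,0],[0,0,-0.4,-0.7,0,0,0],[0,0,0,0,0,0,0]]'; cat > lid.py <<'E'
from h import *
# lid angle: fit hinge->lid plane line from lid points (chest frame xz)
def lid(n):
    p,d=cams.read_camera(n)
    for l in("lid",):
        g=nets.regions_of(l,n)
        if not g: return
        w,u,v=world(n,d,g[0]['pixels']);c=CR.inv().apply(w-C)*1000
        k=(c[:,2]>125)&(abs(c[:,1])<185)&(c[:,0]<130);c=c[k]
        a=np.degrees(np.arctan2(c[:,2]-105,110-c[:,0]));rr=np.hypot(c[:,2]-105,110-c[:,0])
        f=rr>80
        print(n,f.sum(),'ang pct',np.percentile(a[f],[5,25,50,75,95]).round(1),'rmax',np.percentile(rr,[90,99]).round(0),'top',c[c[:,2].argsort()[-5:]].round(0).tolist())
    return p
for n in("scene","side"):
    p=lid(n);cv2.imwrite(f"pics/{n}_l.png",p)
    d=cams.read_camera(n)[1]
    h=cv2.cvtColor(p,cv2.COLOR_BGR2HSV);m=((h[...,0]<6)|(h[...,0]>174))&(h[...,1]>170)&(h[...,2]>70)
    w,u,v=world(n,d,m);k=(w[:,0]<.78)&(w[:,0]>.45)&(abs(w[:,1])<.3);
    if k.any(): print(n,k.sum(),Cf(w[k].mean(0)))
s=r.get_state();print(Cf(s['position']),s['q'].round(2))
E
python3 lid.py
```

```text
time_s: 8.93
position: [0.5783, 0.1499, 0.2308]
tool_rot: [0.724, 0.639, 0.172, 0.195]
wrist_force: [0.6, -0.5, -0.0]
gripper_width: -0.0
scene 889 ang pct [61.2 62.5 63.8 64.9 67.3] rmax [249. 268.] top [[-14.0, -38.0, 343.0], [-14.0, 7.0, 343.0], [-11.0, -36.0, 344.0], [-17.0, -20.0, 344.0], [-16.0, -14.0, 344.0]]
scene 59 [ 14.17239641 115.6469861  106.01164391]
side 1226 ang pct [62.9 64.5 65.5 67.2 69.9] rmax [222. 267.] top [[-8.0, -16.0, 346.0], [-9.0, -43.0, 346.0], [-7.0, 11.0, 346.0], [-13.0, 27.0, 346.0], [-13.0, -45.0, 347.0]]
side 30 [ 16.20383312 116.66941952 112.18326976]
[-116.04288612  118.98532684  228.41872406] [-0.57  0.32  0.09  2.11  0.8   0.37 -1.32]
```

View pics/side_l.png

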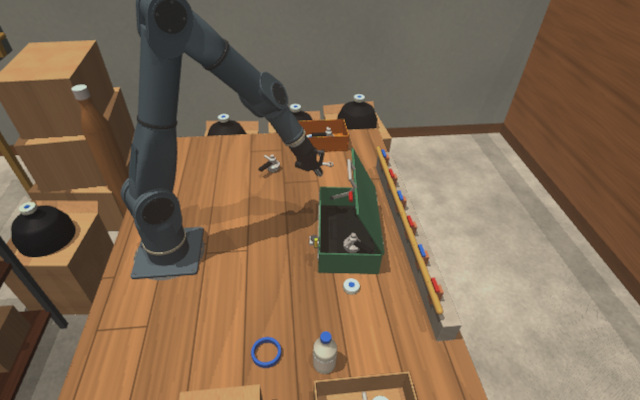

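```bash
python3 -c "
from h import *
plan([(W([-116,60,395]),ori(0),9),(W([-8,0,395]),ori(0),7)],.42)
"
```

```text
max 0.62 16
[[0.42,-0.22,0.31,-0.53,0.39,0,0],[0.42,-0.22,0.28,-0.55,0.39,0,0],[0.42,-0.22,0.24,-0.57,0.38,0,0],[0.42,-0.22,0.21,-0.58,0.39,0,0],[0.42,-0.22,0.18,-0.59,0.39,0.01,-0.01],[0.42,-0.21,0.14,-0.6,0.39,0,0],[0.42,-0.22,0.11,-0.61,0.39,0,0],[0.42,-0.22,0.07,-0.61,0.39,0,0],[0.42,-0.22,0.04,-0.62,0.38,0,0],[0.42,-0.29,0.51,0,0,0,0],[0.42,-0.28,0.52,0,0,0,0],[0.42,-0.29,0.51,0,0,0,0]]
[[0.42,-0.28,0.52,0,0,0,0],[0.42,-0.29,0.51,0,0,0,0],[0.42,-0.29,0.51,0.01,0,0,0],[0.42,-0.28,0.52,0,0,0,0]]
```

```bash
python3 -m handwheel '[[0.42,-0.22,0.31,-0.53,0.39,0,0],[0.42,-0.22,0.28,-0.55,0.39,0,0],[0.42,-0.22,0.24,-0.57,0.38,0,0],[0.42,-0.22,0.21,-0.58,0.39,0,0],[0.42,-0.22,0.18,-0.59,0.39,0,0],[0.42,-0.21,0.14,-0.6,0.39,0,0],[0.42,-0.22,0.11,-0.61,0.39,0,0],[0.42,-0.22,0.07,-0.61,0.39,0,0],[0.42,-0.22,0.04,-0.62,0.38,0,0],[0.42,0,0,0,0,0,0]]' 30;python3 -c "
from h import *
s=r.get_state();print(Cf(s['position']),s['q'].round(2))
plan([(W([-8,0,395]),ori(0),8)],.42)
"
```

```text
time_s: 10.48
position: [0.5734, 0.0899, 0.3954]
tool_rot: [0.751, 0.661, 0.0, 0.001]
wrist_force: [-0.7, -0.3, 0.3]
gripper_width: 0.0363
[-114.86265141   59.53912644  395.40986718] [-0.09  0.34 -0.22  1.44  0.08  1.37 -0.44]
max 0.45 8
[[0.42,-0.25,0.45,0,0,0,0],[0.42,-0.24,0.44,0.01,0,0,-0.01],[0.42,-0.25,0.45,0,0,0,0],[0.42,-0.25,0.44,0,0.01,0,0],[0.42,-0.25,0.45,0,0,0,0],[0.42,-0.24,0.44,0,0,0,-0.01],[0.42,-0.25,0.45,0.01,0,0,0],[0.42,-0.25,0.45,0,0,0,0]]
```

```bash
python3 -m handwheel '[[0.42,-0.25,0.45,0,0,0,0],[0.42,-0.24,0.44,0.01,0,0,0],[0.42,-0.25,0.45,0,0,0,0],[0.42,-0.25,0.44,0,0,0,0],[0.42,-0.25,0.45,0,0,0,0],[0.42,-0.24,0.44,0,0,0,0],[0.42,-0.25,0.45,0,0,0,0],[0.42,-0.25,0.45,0,0,0,0],[0.42,0,0,0,0,0,0]]'; python3 - <<'E'
from h import *
s=r.get_state();print(Cf(s['position']),s['q'].round(2))
p,d=cams.read_camera('wrist');cv2.imwrite('pics/wrist4.png',p)
p,d=cams.read_camera('side');cv2.imwrite('pics/side4.png',cv2.resize(p[80:280,260:460],None,fx=2.5,fy=2.5))
E
```

```text
time_s: 11.6
position: [0.6716, 0.0174, 0.3946]
tool_rot: [0.75, 0.661, -0.0, 0.001]
wrist_force: [-0.3, 0.8, 0.0]
gripper_width: 0.0362
[-8.44302694e+00 -2.06036497e-01  3.94631547e+02] [ 0.01  0.5  -0.19  1.18  0.09  1.47 -0.3 ]
```

View pics/wrist4.png

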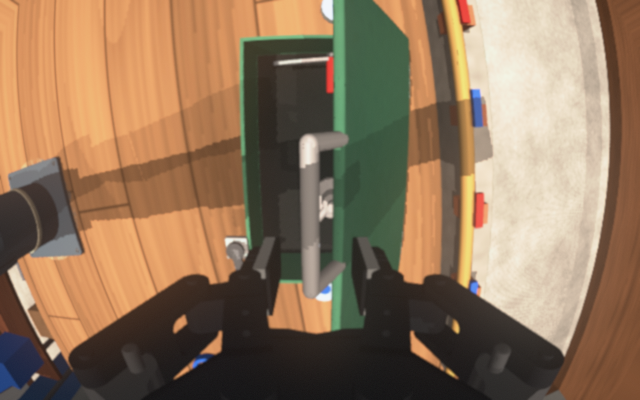

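View pics/side4.png

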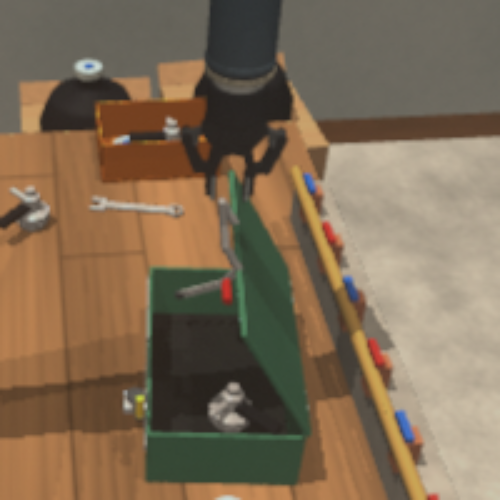

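```bash
cat >> h.py <<'E'
def wristpts(d,mask,s):
    p=cams.camera_params('wrist');v,u=np.nonzero(mask&(d>0));z=d[v,u]
    dx,dy=u-p['cx'],v-p['cy'];rr=np.hypot(dx,dy);th=rr/p['fx'];k=np.where(rr>0,np.tan(th)/np.maximum(rr,1e-9),1/p['fx'])
    c=np.stack([dx*k*z,dy*k*z,z],1);H=p['hand_eye'];t=c@H[:3,:3].T+H[:3,3]
    return Cf(s['position']+R.from_quat(s['tool_rot']).apply(t)),u,v
E
python3 - <<'E'
from h import *
s=r.get_state();p,d=cams.read_camera('wrist')
m=np.zeros(d.shape,bool);m[150:250,300:322]=1
c,u,v=wristpts(d,m,s);k=c[:,2]>325;c=c[k]
print(k.sum(),np.percentile(c,[1,50,99],axis=0).round(1))
m[:]=0;m[130:310,296:350]=1;c,u,v=wristpts(d,m,s);k=(c[:,2]>325)&(c[:,2]<360);c=c[k];print(np.percentile(c,[1,50,99],axis=0).round(1))
E
```

```text
1850 [[-16.9 -12.8 336.8]
 [-11.4  20.4 340.7]
 [ -5.9  49.3 342.7]]
[[-1.700e+01 -4.950e+01  3.258e+02]
 [-1.080e+01  1.100e+01  3.405e+02]
 [-3.000e-01  5.720e+01  3.426e+02]]
```

```bash
python3 -m handwheel '[[0.42,0.1,-0.1,0.25,0,0,0],[0.42,0,0,0.3,0,0,0],[0.42,0,0,0.3,0,0,0],[0.42,0,0,0.3,0,0,0],[0.42,0,0,0.3,0,0,0],[0.42,0,0,0.3,0,0,0],[0.42,0,0,0.24,0,0,0],[0.42,0,0,0,0,0,0]]';  python3 -m handwheel '[[0.2,0,0,0,0,0,0],[0.1,0,0,0,0,0,0],[0,0,0,0,0,0,0],[0,0,0,0,0,0,0],[0,0,0,0,0,0,0]]' 25; python3 - <<'E'
from h import *
s=r.get_state();print(Cf(s['position']),s['gripper_width'],s['wrist_force'],s['q'].round(2))
p,d=cams.read_camera('wrist');cv2.imwrite('pics/wrist5.png',p)
E
```

```text
time_s: 12.75
position: [0.668, 0.0218, 0.3349]
tool_rot: [0.75, 0.662, -0.0, 0.0]
wrist_force: [0.3, -0.4, -0.2]
gripper_width: 0.0358
time_s: 13.38
position: [0.6683, 0.0219, 0.336]
tool_rot: [0.75, 0.662, 0.0, 0.001]
wrist_force: [-1.9, -0.8, 3.7]
gripper_width: 0.011
[-12.27800709   3.82094961 335.95954733] 0.010958512795797395 [-1.85066159 -0.77747007  3.7257865 ] [ 0.01  0.52 -0.19  1.31  0.1   1.33 -0.31]
```

View pics/wrist5.png

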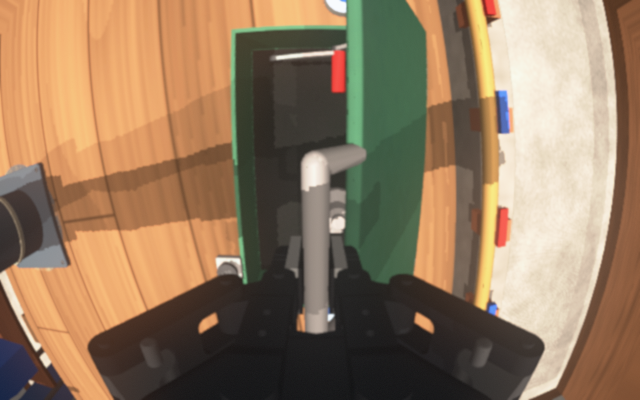

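```bash
python3 -c "
from h import *
s=r.get_state();c=Cf(s['position']);rel=c-[110,c[1],105];a0=np.arctan2(rel[2],-rel[0]);rad=np.hypot(rel[0],rel[2]);print(np.degrees(a0),rad)
N=30;w=[]
for i in range(1,N+1):
    a=a0+(np.radians(1.1)-a0)*i/N; rr=rad+(260.5-rad)*i/N
    w.append((W([110-rr*np.cos(a),c[1],105+rr*np.sin(a)]),ori(0),1))
plan(w,0)
"
```

```text
62.10031394902511 261.31984834334975
max 0.31 30
[[0,0,-0.27,0.15,0.01,0,-0.01],[0,0,-0.26,0.16,0,0,0],[0,0,-0.26,0.17,0,0,0],[0,0,-0.26,0.18,0,0,0],[0,0,-0.24,0.18,0,0,0],[0,0,-0.24,0.2,0,0,0],[0,0,-0.23,0.2,0,0,0],[0,0,-0.23,0.22,0,0,0],[0,0,-0.22,0.21,0,0,0],[0,0,-0.2,0.23,0,0,0],[0,0,-0.2,0.24,0,0,0],[0,0,-0.2,0.24,0,0,0]]
[[0,0,-0.18,0.25,0,0,0],[0,0,-0.18,0.25,0,0,0],[0,0,-0.16,0.26,0,0,0],[0,0,-0.16,0.27,0,0,0],[0,0,-0.14,0.27,0,0,0],[0,0,-0.14,0.28,0,0,0],[0,0,-0.13,0.28,0,0,0],[0,0.01,-0.11,0.28,0,0,0],[0,0,-0.11,0.29,0,0,0],[0,0,-0.1,0.29,0,0,0],[0,0,-0.08,0.3,0,0,0],[0,0,-0.08,0.3,0,0,0]]
[[0,0,-0.06,0.3,0,0,0],[0,0,-0.06,0.3,0,0,0],[0,0,-0.04,0.31,0,0,0],[0,0,-0.03,0.31,0,0,0],[0,0,-0.02,0.3,0,0,0],[0,0,-0.01,0.31,0,0,0]]
```

```bash
python3 -m handwheel '[[0,0,-0.27,0.15,0,0,0],[0,0,-0.26,0.16,0,0,0],[0,0,-0.26,0.17,0,0,0],[0,0,-0.26,0.18,0,0,0],[0,0,-0.24,0.18,0,0,0],[0,0,-0.24,0.2,0,0,0]]' 30; python3 -m handwheel '[[0,0,-0.23,0.2,0,0,0],[0,0,-0.23,0.22,0,0,0],[0,0,-0.22,0.21,0,0,0],[0,0,-0.2,0.23,0,0,0],[0,0,-0.2,0.24,0,0,0],[0,0,-0.2,0.24,0,0,0]]'; python3 -c "
from h import *
s=r.get_state();c=Cf(s['position']);print(c,np.hypot(110-c[0],c[2]-105))
p,d=cams.read_camera('wrist');cv2.imwrite('pics/wrist6.png',p)"
```

```text
time_s: 14.18
position: [0.6224, 0.0275, 0.3037]
tool_rot: [0.75, 0.662, -0.0, 0.001]
wrist_force: [0.4, 0.5, 1.1]
gripper_width: 0.0111
time_s: 14.92
position: [0.5844, 0.0322, 0.2635]
tool_rot: [0.75, 0.662, 0.0, 0.001]
wrist_force: [1.6, -1.4, -0.1]
gripper_width: 0.0109
[-96.77072192   3.67001351 263.51850218] 260.5422172642928
```

View pics/wrist6.png

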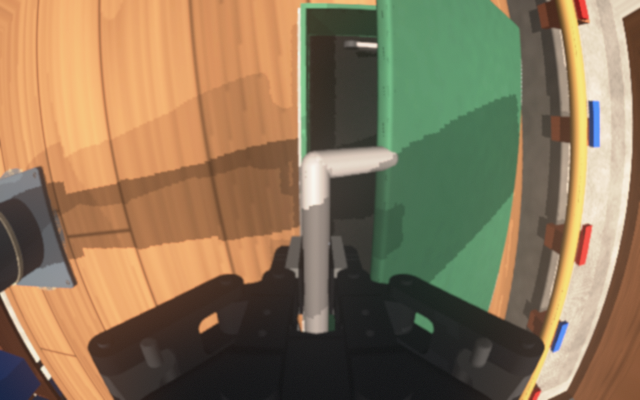

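The bar is still held at about (315,240) and the lid follows with low forces, so I continue along the arc.

```bash
python3 -m handwheel '[[0,0,-0.18,0.25,0,0,0],[0,0,-0.18,0.25,0,0,0],[0,0,-0.16,0.26,0,0,0],[0,0,-0.16,0.27,0,0,0],[0,0,-0.14,0.27,0,0,0],[0,0,-0.14,0.28,0,0,0],[0,0,-0.13,0.28,0,0,0],[0,0,-0.11,0.28,0,0,0],[0,0,-0.11,0.29,0,0,0],[0,0,-0.1,0.29,0,0,0]]'; python3 -m handwheel '[[0,0,-0.08,0.3,0,0,0],[0,0,-0.08,0.3,0,0,0],[0,0,-0.06,0.3,0,0,0],[0,0,-0.06,0.3,0,0,0],[0,0,-0.04,0.31,0,0,0]]'; python3 -c "
from h import *
s=r.get_state();c=Cf(s['position']);print(c,np.hypot(110-c[0],c[2]-105))"
```

```text
time_s: 16.23
position: [0.5427, 0.0375, 0.1819]
tool_rot: [0.75, 0.662, 0.0, 0.001]
wrist_force: [2.0, -2.7, 0.0]
gripper_width: 0.011
time_s: 16.85
position: [0.5331, 0.0387, 0.1365]
tool_rot: [0.75, 0.662, -0.0, 0.001]
wrist_force: [-0.4, -2.1, 0.4]
gripper_width: 0.0109
[-148.49541434    3.72760272  136.52681148] 260.41086589914516
```

```bash
python3 -m handwheel '[[0,0,-0.03,0.3,0,0,0],[0,0,-0.02,0.3,0,0,0],[0,0,0,0.15,0,0,0],[0,0,0,0,0,0,0]]'; python3 -m handwheel '[[0,0,0,0.06,0,0,0],[0,0,0,0,0,0,0]]';python3 -m handwheel '[[0,0,0,0.06,0,0,0],[0,0,0,0,0,0,0]]'
```

```text
time_s: 17.35
position: [0.5313, 0.0389, 0.114]
tool_rot: [0.75, 0.662, -0.001, 0.0]
wrist_force: [-1.7, -0.5, -2.7]
gripper_width: 0.0107
time_s: 17.6
position: [0.5313, 0.0389, 0.1127]
tool_rot: [0.75, 0.662, -0.0, 0.0]
wrist_force: [-4.1, 0.7, -2.4]
gripper_width: 0.0107
time_s: 17.85
position: [0.5312, 0.0389, 0.1109]
tool_rot: [0.75, 0.662, -0.0, 0.0]
wrist_force: [-5.6, -0.4, -3.2]
gripper_width: 0.0107
```

```bash
python3 -m handwheel '[[0,0,0,0.04,0,0,0],[0,0,0,0,0,0,0]]'; python3 -m handwheel '[[0,0,0,0.04,0,0,0],[0,0,0,0,0,0,0]]';python3 -m handwheel '[[0,0,0,0.05,0,0,0],[0,0,0,0,0,0,0]]'
```

```text
time_s: 18.1
position: [0.5312, 0.0389, 0.1097]
tool_rot: [0.75, 0.662, -0.0, 0.0]
wrist_force: [-5.1, 0.8, -2.1]
gripper_width: 0.0109
time_s: 18.35
position: [0.5312, 0.0389, 0.1085]
tool_rot: [0.75, 0.662, -0.0, 0.0]
wrist_force: [-5.2, 1.0, -2.9]
gripper_width: 0.0103
time_s: 18.6
position: [0.5312, 0.0389, 0.1082]
tool_rot: [0.75, 0.662, -0.0, 0.001]
wrist_force: [-9.5, 1.2, 13.4]
gripper_width: 0.0107
```

```bash
python3 -m handwheel '[[0,0,0,0,0,0,0],[0.15,0,0,0,0,0,0],[0.3,0,0,0,0,0,0],[0.38,0,0,0,0,0,0],[0.38,0,0,0,0,0,0],[0.38,0,0,-0.3,0,0,0],[0.38,0,0,-0.5,0,0,0],[0.38,0,0,-0.7,0,0,0],[0.38,0,0,-0.8,0,0,0],[0.38,0,0,-0.8,0,0,0],[0.38,0,0,0,0,0,0]]'; python3 - <<'E'
from h import *
s=r.get_state();print(Cf(s['position']),s['wrist_force'],s['q'].round(2))
p,d=cams.read_camera('wrist');cv2.imwrite('pics/wrist7.png',p)
g=nets.regions_of('lid','wrist')
c,u,v=wristpts(d,g[0]['pixels'],s);k=(abs(c[:,1])<170)&(c[:,0]>-105)&(c[:,0]<100)&(abs(c[:,2]-115)<25);c=c[k];print('lid',g[0]['score'],len(c),np.percentile(c[:,2],[5,50,95]),np.polyfit(c[:,0],c[:,2],1))
p,d=cams.read_camera('side');cv2.imwrite('pics/side7.png',p)
h=cv2.cvtColor(p,cv2.COLOR_BGR2HSV);w,u,v=world('side',d,(h[...,0]>22)&(h[...,0]<34)&(h[...,1]>150)&(h[...,2]>80));k=(w[:,0]<.6)&(w[:,0]>.45)&(abs(w[:,1])<.3)&(w[:,2]>.09);print([Cf(x).round(1) for x in w[k]])
m=np.zeros(d.shape,bool);m[180:280,320:390]=1;w,u,v=world('side',d,m);c=Cf(w);k=(c[:,2]>90)&(c[:,0]>-105)&(c[:,0]<105)&(abs(c[:,1])<175)&(c[:,2]<135);c=c[k];print('side lid',len(c),np.median(c[:,2]),np.polyfit(c[:,0],c[:,2],1))
E
```

```text
time_s: 19.98
position: [0.5329, 0.0391, 0.2028]
tool_rot: [0.75, 0.662, 0.002, 0.002]
wrist_force: [-0.2, -0.1, 0.3]
gripper_width: 0.0324
[-148.73684516    4.09520809  202.84594981] [-0.18563274 -0.07883612  0.26160434] [-0.01  0.42 -0.21  1.87  0.11  0.86 -0.41]
lid 0.78 57192 [114.41800689 115.53750686 116.62186835] [-4.50102748e-04  1.15525411e+02]
[array([-115.8, -160.7,  164.6]), array([-119.1, -163.7,  162.8]), array([-115.7, -162. ,  161. ]), array([-119. , -160.4,  154. ]), array([-115.6, -167. ,  161.5])]
side lid 3651 117.82049531256166 [2.32799372e-03 1.17774432e+02]
```

View pics/wrist7.png

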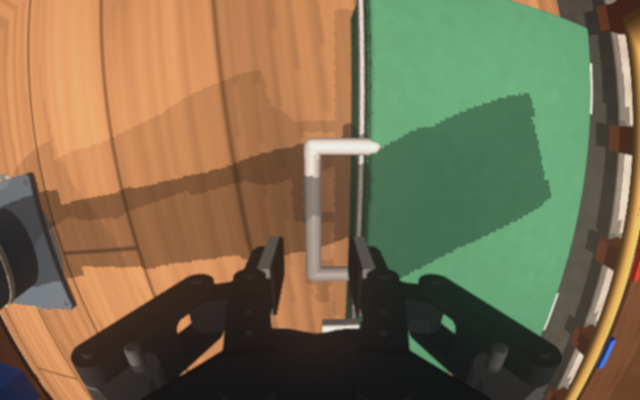

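View pics/side7.png

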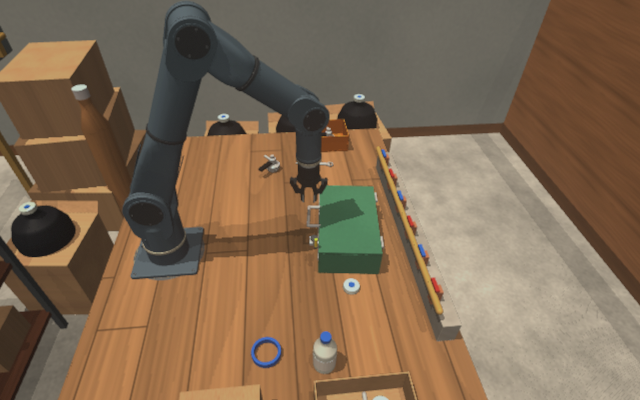

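```bash
python3 -c "
from h import *
plan([(W([-118,-161,205]),ori(0),8)],.42)"
```

```text
max 0.69 8
[[0.42,-0.69,0.13,-0.02,0,0,0],[0.42,-0.68,0.14,-0.02,0,0,0],[0.42,-0.69,0.13,-0.02,0,0,0],[0.42,-0.68,0.14,-0.02,0,0,0],[0.42,-0.69,0.13,-0.02,0,0,0],[0.42,-0.68,0.14,-0.02,0,0.01,0],[0.42,-0.69,0.13,-0.02,0,0,-0.01],[0.42,-0.69,0.14,-0.02,0,0,0]]
```

```bash
python3 -m handwheel '[[0.42,-0.69,0.13,-0.1,0,0,0],[0.42,-0.68,0.14,-0.1,0,0,0],[0.42,-0.69,0.13,-0.1,0,0,0],[0.42,-0.68,0.14,0,0,0,0],[0.42,-0.69,0.13,0,0,0,0],[0.42,-0.68,0.14,0,0,0,0],[0.42,-0.69,0.13,0,0,0,0],[0.42,-0.69,0.14,0,0,0,0],[0.42,0,0,0,0,0,0]]';python3 - <<'E'
from h import *
s=r.get_state();print(Cf(s['position']))
p,d=cams.read_camera('wrist');cv2.imwrite('pics/wrist8.png',p)
h=cv2.cvtColor(p,cv2.COLOR_BGR2HSV)
c,u,v=wristpts(d,(h[...,0]>20)&(h[...,0]<36)&(h[...,1]>140)&(h[...,2]>60),s);k=(c[:,2]>125)&(c[:,2]<175)&(c[:,1]<-120)&(c[:,1]>-200)&(c[:,0]<-70)
print(k.sum(),np.percentile(c[k],[2,50,98],axis=0),u[k].mean(),v[k].mean())
t=c[k];t=t[t[:,2]>152];print(len(t),t.mean(0),t.min(0),t.max(0))
E
```

```text
time_s: 21.25
position: [0.5428, -0.1302, 0.2085]
tool_rot: [0.751, 0.661, -0.001, 0.0]
wrist_force: [-1.3, 1.2, -0.8]
gripper_width: 0.0353
[-118.00856447 -162.61970797  208.4592048 ]
3 [[-118.63431053 -153.47715568  147.31347787]
 [-115.11950491 -153.22144898  151.08029218]
 [-115.086718   -152.92306153  157.74568868]] 317.0 213.0
1 [-118.78076076 -153.22144898  158.02341353] [-118.78076076 -153.22144898  158.02341353] [-118.78076076 -153.22144898  158.02341353]
```

View pics/wrist8.png

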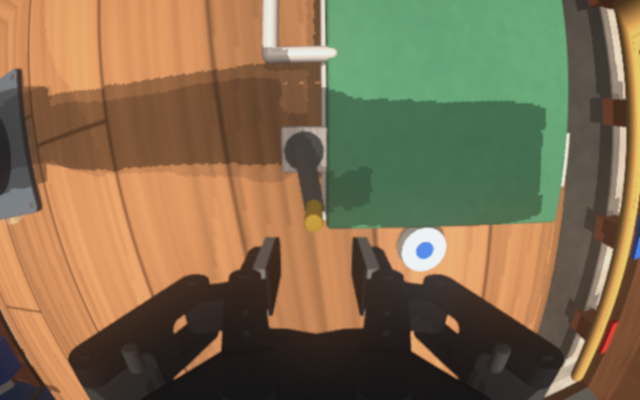

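```bash
python3 - <<'E'
from h import *
s=r.get_state();p,d=cams.read_camera('wrist')
m=np.zeros(d.shape,bool);m[200:232,303:326]=1
c,u,v=wristpts(d,m,s);k=(c[:,2]>125);print(k.sum());t=c[k]
q=t[t[:,2]>154];print(len(q),q.mean(0),q.min(0),q.max(0));print(np.percentile(t,[2,50,98],axis=0))
E
```

```text
498
284 [-118.81692016 -156.35252097  158.13977158] [-124.38022696 -161.40919523  154.19323983] [-112.77451153 -151.28652409  160.65443842]
[[-124.3202273  -160.92120228  126.52917055]
 [-118.85630147 -154.11763114  156.83646502]
 [-113.27443289 -151.57978958  159.51377192]]
```

```bash
python3 -m handwheel '[[0.42,0.19,0,0.2,0,0,0],[0.42,0,0,0.3,0,0,0],[0.42,0,0,0.3,0,0,0],[0.42,0,0,0.3,0,0,0],[0.42,0,0,0.3,0,0,0],[0.42,0,0,0.3,0,0,0],[0.42,0,0,0.3,0,0,0],[0.42,0,0,0,0,0,0]]';  python3 -m handwheel '[[0.2,0,0,0,0,0,0],[0.1,0,0,0,0,0,0],[0,0,0,0,0,0,0],[0,0,0,0,0,0,0],[0,0,0,0,0,0,0]]' 20; python3 -c "
from h import *
s=r.get_state();c=Cf(s['position']);print(c)
rel=c[:2]-[-126,-120];a0=np.arctan2(rel[0],-rel[1]);rad=np.hypot(*rel);print(a0,rad)
N=14;w=[]
for i in range(1,N+1):
    a=a0+(1.52-a0)*i/N
    w.append((W([-126+rad*np.sin(a),-120-rad*np.cos(a),c[2]]),ori(0),1))
plan(w,0)"
```

```text
time_s: 22.35
position: [0.5437, -0.1229, 0.1486]
tool_rot: [0.75, 0.662, -0.0, 0.0]
wrist_force: [-0.2, 0.4, 0.4]
gripper_width: 0.0361
time_s: 22.98
position: [0.5442, -0.123, 0.1496]
tool_rot: [0.75, 0.662, 0.0, 0.001]
wrist_force: [-0.6, 0.7, 3.3]
gripper_width: 0.0115
[-117.46950596 -155.30628978  149.55315093]
0.23707052154418093 36.322216705333254
max 0.12 14
[[0,0.03,0.11,0,0.01,0.01,-0.01],[0,0.04,0.1,0,0,0,0],[0,0.05,0.1,0,0,0,0],[0,0.06,0.09,0,0,0,0],[0,0.07,0.09,0,0,0,0],[0,0.07,0.08,0,0,0,0],[0,0.08,0.08,0,0,0,0],[0,0.09,0.06,0,0,0,0],[0,0.1,0.06,0,0,0,0],[0,0.1,0.05,0,0,0,0],[0,0.1,0.04,0,0,0,0],[0,0.11,0.03,0,0,0,0]]
[[0,0.1,0.02,0,0,0,0],[0,0.12,0.02,0,0,0,0]]
```

```bash
python3 -m handwheel '[[0,0.03,0.12,0,0,0,0],[0,0.04,0.11,0,0,0,0],[0,0.06,0.11,0,0,0,0],[0,0.07,0.1,0,0,0,0],[0,0.08,0.1,0,0,0,0],[0,0.08,0.09,0,0,0,0],[0,0.09,0.09,0,0,0,0]]'; python3 -m handwheel '[[0,0.1,0.07,0,0,0,0],[0,0.11,0.07,0,0,0,0],[0,0.11,0.05,0,0,0,0],[0,0.11,0.04,0,0,0,0],[0,0.12,0.03,0,0,0,0],[0,0.11,0.02,0,0,0,0],[0,0.12,0.02,0,0,0,0],[0,0,0,0,0,0,0],[0,0,0,0,0,0,0]]'; python3 -c "
from h import *
s=r.get_state();c=Cf(s['position']);print(c)"
```

```text
time_s: 23.85
position: [0.5664, -0.113, 0.1493]
tool_rot: [0.75, 0.661, -0.001, 0.0]
wrist_force: [-6.3, -2.8, 5.9]
gripper_width: 0.0112
time_s: 24.98
position: [0.5795, -0.0895, 0.1494]
tool_rot: [0.75, 0.662, 0.0, 0.001]
wrist_force: [-0.7, -1.1, 1.8]
gripper_width: 0.0111
[ -86.63882949 -117.68291253  149.35119308]
```

```bash
python3 -m handwheel '[[0.15,0,0,0,0,0,0],[0.3,0,0,0,0,0,0],[0.4,0,0,0,0,0,0],[0.4,0,0,0,0,0,0],[0.4,0,0,-0.3,0,0,0],[0.4,0,0,-0.5,0,0,0],[0.4,0,0,-0.7,0,0,0],[0.4,0,0,-0.7,0,0,0],[0.4,0,0,-0.7,0,0,0],[0.4,0,0,-0.7,0,0,0],[0.4,0,0,0,0,0,0],[0.4,0,0,0,0,0,0]]';python3 - <<'E'
from h import *
s=r.get_state();print(Cf(s['position']),s['wrist_force'])
p,d=cams.read_camera('wrist');cv2.imwrite('pics/wrist9.png',p)
h=cv2.cvtColor(p,cv2.COLOR_BGR2HSV)
c,u,v=wristpts(d,(h[...,0]>18)&(h[...,0]<36)&(h[...,1]>120)&(h[...,2]>50),s);k=(c[:,2]>150)&(c[:,2]<170)&(abs(c[:,1]+120)<40)&(abs(c[:,0]+100)<40)
print('post',k.sum(),c[k].mean(0) if k.any() else '')
g=nets.regions_of('lid','wrist')
if g:
  c,u,v=wristpts(d,g[0]['pixels'],s);k=(abs(c[:,1])<170)&(c[:,0]>-100)&(c[:,0]<100)&(abs(c[:,2]-115)<5);c=c[k];print('lid',len(c),np.median(c[:,2]),np.polyfit(c[:,0],c[:,2],1))
E
```

```text
time_s: 26.48
position: [0.5788, -0.0901, 0.2573]
tool_rot: [0.75, 0.662, -0.0, 0.001]
wrist_force: [0.7, 0.2, 0.6]
gripper_width: 0.0342
[ -87.26276633 -118.39154082  257.34266645] [0.74684229 0.19308239 0.64985629]
post 210 [ -86.01622595 -122.74192227  157.55046175]
lid 49061 115.56594160693726 [-6.09652329e-04  1.15555283e+02]
```

View pics/wrist9.png

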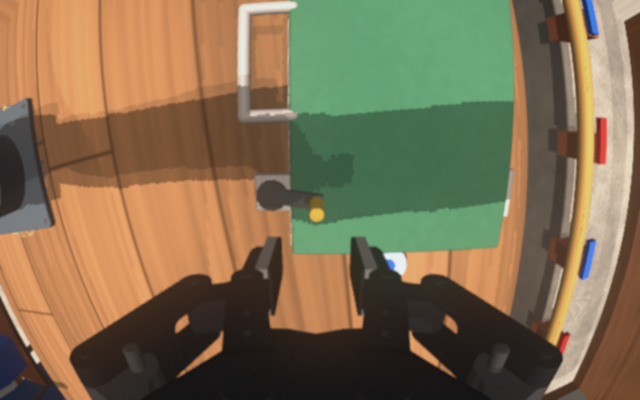

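The post at (317,213) now stands over the flat lid, with the catch arm running back from its pin at (272,193). The gripper is clear of everything.

```bash
python3 -c "
from bench import r
print(r.close_job())"
```

```text
the job is handed in; nothing more can be done
None
```

I broke the stay, lowered the lid until it was fully shut, swung the catch over it, and handed the job in at about 26.5 s of the 64 s allowed.

- **Stay:** I pushed the red thumb bar about 30 mm with the shut fingertips. It stayed folded after I withdrew, and I estimate the lid had dropped only about 3–4° by then. I judged the fold of over 0.45 rad from the bar's measured position and the stay's geometry, since the joint can't be read directly.
- **Lid:** I gripped the handle bar and carried it down its arc at about 0.3 rad/s, then eased the last few millimetres until it pressed back with about 13 N. After release, the wrist camera showed the lid top flat at 115.5 mm (expected 115 mm). The side camera read it at 117.8 mm, also flat, which is about the size of its calibration error.
- **Catch:** I gripped the yellow post and turned it round its pin. It ended at chest (-86, -123), which is about 1.50 rad. The lid was still flat at 115.6 mm, and the arm was about 100 mm clear above with no contact force.

- **Tilt limit:** The first approach to the thumb bar, at a 38° tilt, ran into the limit of joint 6 and stopped short, so I pushed at 30° instead.
- **Other things:** I didn't measure the other things on the bench and in the chest again at the end. Nothing showed any contact with them on the way.

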